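Open the gap setter by four clicks and confirm it

ROBOT

A 6-joint arm with a two-finger parallel gripper is mounted at the origin on the work surface. World frame = base frame: x ahead of the robot, y to its left, z up, the work surface at z = 0. Lengths are in m, angles in rad, forces in N, time in s.
With the tool pointing down it reaches from about 0.325 to 0.9 m from the base axis. Payload 6.1 kg.
Tool frame: the origin (TCP) lies at the very end of the fingers, on their centre line; the grasp point (between the pads) lies 19 mm behind it; x points along the fingers, z is the direction in which the jaws open and shut, and the axes are right-handed (so a half turn about x gives the same grasp; the last joint's range is limited). The gripper opens to 87 mm and grips with 3 to 60 N. Pads are 19 mm wide; open, the fingers measure 117 mm over their backs; the gripper's body (75 mm by 190 mm) begins 51 mm behind the grasp point.
Start: joints at [1.213, 0.22, 1.526, -0, 1.395, -0.126], TCP at [0.144, 0.608, 0.2] pointing down, gripper open.
Joint ranges: [-2.98, 2.98], [-0.91, 2.08], [0.09, 2.57], [-1.24, 4.39], [0.2, 2.65], [-2.68, 2.68]. Speed limits (rad/s): [2.57, 2.57, 3.01, 3.14, 3.14, 3.14].

INTERFACE

Orientations are given as a unit quaternion [x, y, z, w].
In Python, from rig import bot, hand, kin, status, optics, finder gives the robot as it stands. Calls block until the motion is done:
- bot.move_ptp(position, orientation): joint-space move of the TCP to a pose.
- bot.move_l(position, speed=0.15, orientation=None): straight line of the TCP; orientation=None keeps the orientation; speed is the mean speed in m/s.
- bot.move_joints(angles): joint-space move.
- hand.grip(opening, squeeze=None): finger opening in m; squeeze is the grip in N (None keeps the last); returns when the fingers have stopped.
- bot.dwell(seconds).
- kin.inverse_kinematics(position, orientation): joint angles nearest the present ones, or None.
- status.read_state(): the state.
- optics.grab_frame(name): name is "scene" or "top"; returns a dict with "color" (420x560x3 uint8, blue, green, red), "z_map" (420x560 float32, m along the optical axis (not along the pixel's ray), 0 where there is no reading), "fov_y" (degrees; the focal length in pixels is half the picture's height over the tangent of half this angle, whatever the lens; pixels are square), "cx", "cy" (the principal point, pixels), "D" ([k1, k2, p1, p2, k3] as OpenCV has them; the pictures are not rectified), "camera_from_world" (4x4, takes a point from world to camera coordinates). Camera axes: x right, y up, looking along -z (the intrinsics and any distortion apply to the point x, -y, -z); pixel columns grow to the right and rows downward; lengths in m; the calibration is good to about 2 mm. A picture is of the moment at which its call begins.
A pose or a line that the arm cannot do raises bot.IKError and nothing moves.
- bot.job_done(): hands the job in, once; it reports no verdict.
Trained networks look in the newest picture that a camera, given by its name, has taken for a name from the list of things; names that differ only in an ending like _2 or _b are one class to them, and where a whole thing is asked for, a point or a joint stands for the part that bears it (a point fixed in the world has none). Each returns a list of dicts, best first, with "conf" (0 to 1); they miss things now and then, are a little off and sometimes report something else, mostly with a low value. They report only what shows in the picture. A call takes as long as a camera call. They do not tell look-alikes from the thing itself.
- finder.search_frame(camera, thing): "bbox" ([centre column, centre row, width, height] in pixels, round what is visible of it).
- finder.trace(camera, thing): "pixels" (420x560 bool, what is visible of it) and "bbox" ([centre column, centre row, width, height] in pixels, round what is visible of it).
The state is a dict: "time_s": time; "joints": joint angles; "joint_vel": joint speeds; "tau": joint torques, N m; "ee_pos": TCP position; "tool_rot": TCP orientation; "contact_force": force on the tool from outside, world axes, zero at the start; "torque": the same for the moment, N m; "finger_gap": finger opening in m.
Only numpy, scipy, OpenCV 4.12 (cv2) and the standard library are available. Lean on these libraries where they do the work, as an engineer would, in place of code of your own. Each camera call takes 0.05 s, during which the arm holds its last target.

TASK

Pushing lightly on the orange stud with a fingertip, turn the click-stop dial on the grey gap-setting unit exactly four clicks clockwise (seen from above) from where it stands, never on to a fifth. Then press the green button all the way in and let it go, leaving its small white station standing where it is (not lifted or shoved away) and the other things on the table undisturbed.

Things in the scene. Friction and masses are not known exactly. Their poses are not given: they have to be found in the camera images.
- dial (a joint): turn of the dial, rad, growing clockwise seen from above. It rests in click-stops at whole multiples of 0.349 rad (20 degrees, 0 to 8; end stops just beyond 0 and 8), starts resting in stop 0, 1, 2 or 3, and between stops a spring snaps it into the nearer one. Leaving a stop takes about 5 to 6 N sideways at the stud, and this resistance lasts until half-way to the next stop, where the dial snaps forward with a click.
- dial_lug (a point): centre of the top of the orange stud on the dial: an upright round stud 18 mm across standing 30 mm above the face of the dial, its axis 42 mm from the dial's axis. A white line on the dial runs from the centre to it. Nine white tick marks on the housing around the dial stand at the radii of the stud in stops 0 to 8, one a click.
- dial_center (a point): centre of the dial's flat top face: a black disc 110 mm across, 14 mm thick, level, turning on a vertical axis, its face 56 mm above the table. Its housing (a fixed grey box 150 by 150 mm, 40 mm high, with a 6 mm high steel strip along one edge) lies under it, centred on the same axis.
- set (a joint): travel of the green button, m: 0 out, 0.006 fully in (5 N); a spring returns it.
- set_top (a point): centre of the top of the green button, 32 mm across, facing straight up, in the middle of the station.
- station: loose white box of the push-button station, 70 by 70 by 30 mm, 0.4 to 0.8 kg, origin at the centre of its underside, z up; the button with its grey housing stands on top. It may stand on either side of the dial.
- tray_a: bystander: loose shallow white frame tray with a grey panel, 170 by 150 mm (x, y), 22 mm high; origin at the centre of its underside.
- tray_b: bystander: a second tray like the first.
- tape: bystander: loose roll of clear tape lying flat, 56 mm across, 18 mm high; origin at the centre of its underside.
- glue: bystander: loose white glue bottle with orange cap, 34 mm across, 85 mm high, upright; origin at the centre of its underside.
- mug: bystander: loose blue mug, 76 mm across, 85 mm high, handle on its y side; origin at the centre of its underside.
- driver: bystander: loose screwdriver with orange handle lying along its x axis; origin under its middle.
- brush: bystander: loose flat brush lying along its x axis; origin under its middle.
Not all that is in view belongs to the job. Leave any purple or yellow look-alike of the station alone. Leave any pink look-alike of the part that bears dial alone.

How it is judged:
On the way, in this order (a step that is already met when the one before it is completed fails the run):
1. the dial has been turned four clicks clockwise (distance of dial_lug from where it was at the start of the episode between 0.0494 and 0.0589 m), for 0.2 s.
2. the green button is pressed all the way in (value of joint set above 0.0045 m), for 0.05 s.
At the end, for the whole second after the job is handed in: the dial rests four clicks (80 degrees, within a quarter of a click) clockwise of where it started, the button is out again (within 1.5 mm), and the station stands flat on the table, at rest (distance of dial_lug from where it was at the start of the episode between 0.0511 and 0.0567 m and velocity of joint dial between -0.1 and 0.1 rad/s and value of joint set below 0.0015 m and height (world z) of station below 0.005 m and angle between station's own z axis and vertical below 0.05 rad and linear speed of station below 0.02 m/s); the robot touches nothing.
It fails at once if the dial goes on to a fifth click (distance of dial_lug from where it was at the start of the episode above 0.0614 m).
It fails at once if the dial is forced or gripped (over 25 N from the fingers) (contact force between the fingers and dial above 25 N).
It fails at once if the station is lifted (15 mm), or shoved away (30 mm) (height (world z) of station above 0.015 m or distance of station from where it was at the start of the episode above 0.03 m).
It fails at once if a bystander is moved by more than 25 mm (distance of any of tray_a, tray_b, tape, glue, mug, driver, brush from where it was at the start of the episode above 0.025 m).
It also fails if it takes over 54 s, if anything falls off the work surface, if the arm or the gripper's body presses on something with over 40 N, if the wrist force passes 120 N, or if a joint passes its speed limit or range.

## Working session

There is one attempt and no reset: what is moved stays moved. The work goes in short steps, each a Python script; the robot and the scene stay as the last script left them, time stands still between calls to the robot, and variables do not carry over. Pictures are saved under pics/ and viewed, and the job is handed in when it is done.

```bash
ls; mkdir -p pics; python3 - <<'E'
from rig import bot, hand, kin, status, optics, finder
import cv2,numpy as np
s=status.read_state();print(s)
for n in ("scene","top"):
    f=optics.grab_frame(n);cv2.imwrite(f"pics/{n}0.png",f["color"]);print(n,f["fov_y"],f["cx"],f["cy"],f["D"],np.round(f["camera_from_world"],3).tolist())
    for t in ("dial","dial_lug","set","station","set_top"):
        print(t,[(np.round(d["bbox"],1).tolist(),round(d["conf"],2)) for d in finder.search_frame(n,t)])
E
```

```text
pics
{'time_s': 0.0, 'joints': array([ 1.21290106e+00,  2.21200718e-01,  1.52759343e+00, -3.37162040e-06,
        1.39470064e+00, -1.26102235e-01]), 'joint_vel': array([-2.14031016e-04, -2.17924407e-04,  6.16162045e-04,  9.31761519e-04,
       -3.05298255e-04,  9.55030951e-05]), 'tau': array([ 1.90072467e-03, -4.94606531e+01, -3.87382150e+01,  7.00942869e-02,
        5.68346260e-02, -1.17886379e-04]), 'ee_pos': array([0.14335255, 0.60766704, 0.1991624 ]), 'tool_rot': array([-0.43917583,  0.55503902,  0.43847838,  0.55388897]), 'contact_force': array([ 0.34897215,  0.13519615, -0.01744891]), 'torque': array([-0.01645197,  0.00153941,  0.01358626]), 'finger_gap': 0.08738483060290496}
scene 54.291874835147645 275.62635431649227 213.26155214789773 [0.01222126 0.         0.         0.         0.        ] [[-0.854, 0.52, 0.002, 0.44], [-0.346, -0.57, 0.745, 0.115], [0.388, 0.636, 0.667, -1.326], [0.0, 0.0, 0.0, 1.0]]
dial [([242.1, 190.1, 40.5, 28.1], 0.85)]
dial_lug [([300.4, 156.3, 36.5, 20.8], 0.7), ([243.8, 191.1, 38.7, 28.9], 0.68)]
set []
station [([272.7, 240.2, 28.0, 32.8], 0.93), ([309.7, 281.0, 35.2, 26.0], 0.81), ([340.5, 241.3, 29.7, 25.2], 0.73)]
set_top [([308.5, 272.7, 18.3, 12.8], 0.67)]
top 55.86568953966254 279.89334450851015 211.43945947465596 [-0.04747721  0.          0.          0.          0.        ] [[-0.021, -1.0, -0.007, 0.008], [0.997, -0.021, 0.078, -0.506], [-0.078, -0.005, 0.997, -1.245], [0.0, 0.0, 0.0, 1.0]]
dial [([333.6, 204.6, 31.5, 36.8], 0.79), ([352.6, 280.6, 36.4, 35.0], 0.74)]
dial_lug [([351.1, 282.2, 38.2, 38.0], 0.89), ([332.5, 205.4, 37.3, 38.4], 0.65)]
set [([219.6, 204.5, 9.8, 13.0], 0.55), ([273.3, 198.9, 8.4, 9.6], 0.48)]
station [([244.7, 255.1, 31.3, 23.5], 0.89), ([272.6, 201.6, 28.2, 21.1], 0.8), ([223.9, 206.2, 31.5, 27.7], 0.67)]
set_top [([333.6, 204.9, 39.1, 41.5], 0.71), ([270.4, 199.2, 12.9, 5.7], 0.6), ([244.2, 253.8, 11.0, 9.3], 0.56)]
```

View pics/scene0.png

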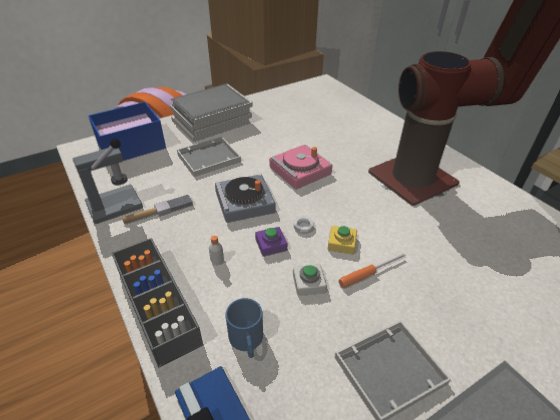

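View pics/top0.png

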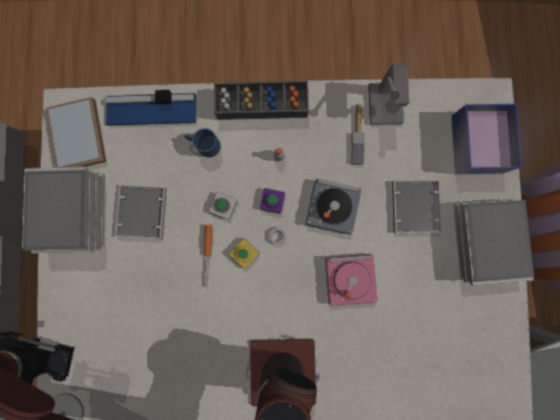

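```bash
python3 - <<'E'
import cv2
a=cv2.imread("pics/top0.png")[160:310,190:390];cv2.imwrite("pics/top0z.png",cv2.resize(a,None,fx=4,fy=4,interpolation=cv2.INTER_CUBIC))
a=cv2.imread("pics/scene0.png")[130:310,200:400];cv2.imwrite("pics/scene0z.png",cv2.resize(a,None,fx=3.3,fy=3.3,interpolation=cv2.INTER_CUBIC))
E
```

```text
(no output)
```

View pics/top0z.png

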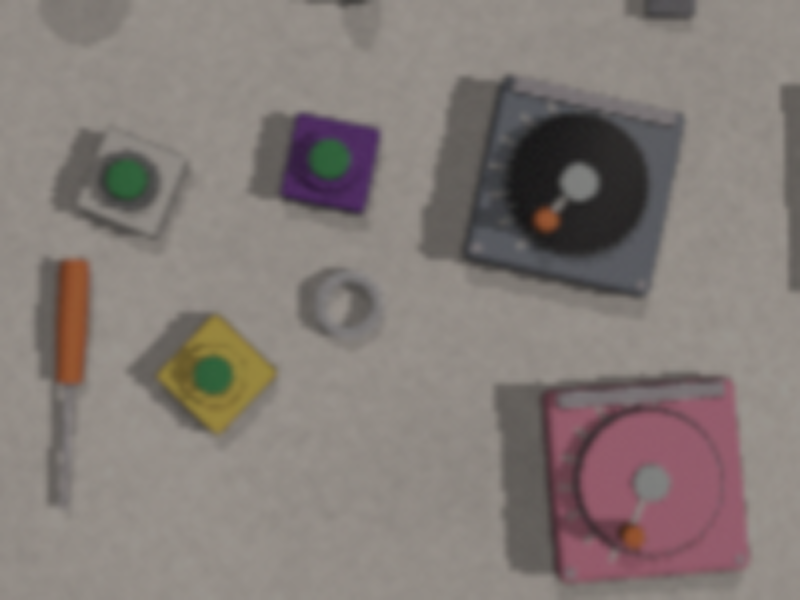

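View pics/scene0z.png

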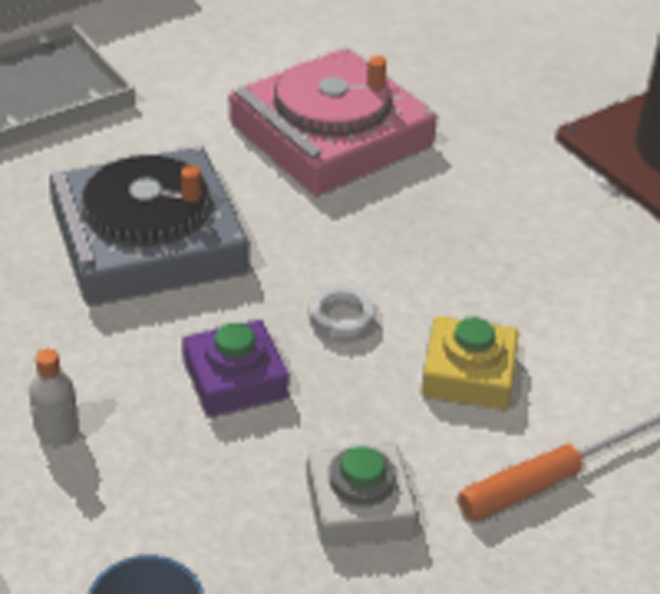

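The grey unit's dial is at (335,206) in the top picture, with the stud lower left at (326,215). The white station with the green button is at (222,205). Pink, purple and yellow are look-alikes. Next I measure the stud and dial centre by ray-plane intersection at the known heights, from both cameras.

```bash
cat > h.py <<'E'
from rig import bot, hand, kin, status, optics, finder
import cv2,numpy as np
from scipy.spatial.transform import Rotation as R
def K(f):
    fl=210/np.tan(np.radians(f["fov_y"])/2); return np.array([[fl,0,f["cx"]],[0,fl,f["cy"]],[0,0,1]])
def ray(f,uv):
    n=cv2.undistortPoints(np.array([[uv]],float),K(f),np.array(f["D"],float))[0,0]
    return np.array([n[0],-n[1],-1.])
def atz(f,uv,z):
    T=np.linalg.inv(f["camera_from_world"]);d=T[:3,:3]@ray(f,uv);o=T[:3,3];return o+d*(z-o[2])/d[2]
def deep(f,u,v):
    T=np.linalg.inv(f["camera_from_world"]);return T[:3,:3]@(ray(f,(u,v))*f["z_map"][int(round(v)),int(round(u))])+T[:3,3]
def cloud(f,mask):
    v,u=np.nonzero(mask&(f["z_map"]>0));return np.array([deep(f,a,b) for a,b in zip(u,v)])
def proj(f,P):
    p=f["camera_from_world"][:3]@np.append(P,1);p=p*[1,-1,-1]
    return cv2.projectPoints(p.reshape(1,1,3),np.zeros(3),np.zeros(3),K(f),np.array(f["D"],float))[0].ravel()
def hsv(f): return cv2.cvtColor(f["color"],cv2.COLOR_BGR2HSV)
def box(f,c,r):
    m=np.zeros((420,560),bool);m[c[1]-r:c[1]+r,c[0]-r:c[0]+r]=1;return m
def orange(f): h=hsv(f);return (h[...,0]>5)&(h[...,0]<22)&(h[...,1]>130)&(h[...,2]>80)
def green(f): h=hsv(f);return (h[...,0]>45)&(h[...,0]<85)&(h[...,1]>100)&(h[...,2]>40)
E
python3 - <<'E'
from h import *
for n,dc,sc in (("top",(333,206),(222,205)),("scene",(246,190),(310,275))):
    f=optics.grab_frame(n)
    m=orange(f)&box(f,dc,25);P=cloud(f,m);print(n,"stud px",m.sum(),"uv",np.argwhere(m).mean(0)[::-1],P.mean(0),P[:,2].max())
    Q=P[P[:,2]>.081];print("  top pts",len(Q),Q.mean(0) if len(Q) else "")
    # stud: fit vertical axis - print P
    g=green(f)&box(f,sc,16);G=cloud(f,g);print("  green",g.sum(),np.median(G,0),G.min(0),G.max(0),"uv",np.argwhere(g).mean(0)[::-1])
    v=hsv(f)[...,2]
    for t in ("dial","station"):
        for d in finder.trace(n,t): 
            c=cloud(f,d["pixels"]);print("  ",t,round(d["conf"],2),np.round(d["bbox"],0),np.round(np.median(c,0),3),np.round(c.min(0),3),np.round(c.max(0),3))
    if n=="top":
        hm=(hsv(f)[...,1]<40)&(v>110)&box(f,(335,206),7);print("hub",hm.sum(),atz(f,np.argwhere(hm).mean(0)[::-1],.057),np.median(cloud(f,hm),0)[2])
        dk=(v<60)&box(f,(334,206),24)&(f["z_map"]>0)
        C=cloud(f,dk);C=C[(C[:,2]>.05)];
        (cx,cy),r=cv2.minEnclosingCircle(C[:,:2].astype(np.float32));print("disc",cx,cy,r,np.median(C[:,2]))
        print("stud at .086",atz(f,np.argwhere(m).mean(0)[::-1],.082))
print(status.read_state()["time_s"])
E
```

```text
top stud px 27 uv [326.22222222 214.7037037 ] [ 0.48829104 -0.14299228  0.08138141] 0.08888599712907563
  top pts 22 [ 0.48828193 -0.1414923   0.0849422 ]
  green 61 [0.52801039 0.18098376 0.04985225] [0.51821676 0.16873235 0.04382993] [0.54067533 0.19489342 0.05623855] uv [221.04918033 204.55737705]
   dial 0.97 [354. 279.  34.  34.] [ 0.288 -0.219  0.055] [ 0.235 -0.277  0.034] [ 0.34  -0.167  0.09 ]
   dial 0.69 [335. 206.  40.  36.] [ 0.517 -0.17   0.055] [ 0.464 -0.228  0.036] [ 0.575 -0.113  0.089]
   dial 0.48 [416. 207.  51.  57.] [ 0.516 -0.445  0.007] [ 0.428 -0.531 -0.007] [ 0.606 -0.366  0.027]
   station 0.7 [243. 255.  29.  28.] [0.377 0.115 0.03 ] [ 0.329  0.073 -0.005] [0.421 0.162 0.057]
   station 0.62 [225. 205.  26.  23.] [0.528 0.178 0.031] [0.488 0.14  0.004] [0.569 0.217 0.056]
   station 0.59 [273. 202.  25.  25.] [0.54  0.021 0.03 ] [ 0.502 -0.017 -0.004] [0.578 0.06  0.056]
hub 47 [ 0.51889977 -0.17224424  0.057     ] 0.05759061415220179
disc 0.5187174081802368 -0.16952630877494812 0.05563347041606903 0.054600277412302
stud at .086 [ 0.48825209 -0.14290142  0.082     ]
scene stud px 47 uv [257.08510638 184.85106383] [ 0.49212114 -0.1391235   0.07674012] 0.08706926886011457
  top pts 20 [ 0.49100894 -0.14055482  0.08454544]
  green 87 [0.53138236 0.18162129 0.05153437] [0.51769553 0.16713295 0.04846264] [0.54482446 0.19458599 0.05560247] uv [309.42528736 269.88505747]
   dial 0.91 [300. 159.  29.  23.] [ 0.293 -0.207  0.055] [ 0.238 -0.278  0.04 ] [ 0.347 -0.162  0.088]
   dial 0.86 [242. 188.  37.  25.] [ 0.524 -0.162  0.055] [ 0.454 -0.299 -0.002] [ 0.576 -0.114  0.087]
   station 0.72 [342. 241.  32.  28.] [0.389 0.128 0.029] [ 0.316  0.056 -0.003] [0.425 0.164 0.054]
   station 0.65 [271. 241.  32.  33.] [0.553 0.037 0.029] [ 0.489 -0.04  -0.003] [0.585 0.064 0.055]
   station 0.61 [309. 281.  34.  27.] [0.541 0.195 0.03 ] [ 0.479  0.12  -0.004] [0.576 0.226 0.056]
0.9
```

```bash
cat >> h.py <<'E'
C=np.array([.519,-.1708]);TH0=135.6
def fpose(phi,z,sgn,gap=.0185):
    a=np.radians(phi);t=np.array([-np.sin(a),np.cos(a)])
    p=C+.042*np.array([np.cos(a),np.sin(a)])+gap*t
    x=np.array([0,0,-1.]);y=sgn*np.array([t[0],t[1],0]);M=np.c_[x,y,np.cross(x,y)]
    return [p[0],p[1],z],R.from_matrix(M).as_quat()
def st(): s=status.read_state();return s["time_s"],s["ee_pos"],s["contact_force"]
E
python3 - <<'E'
from h import *
f=optics.grab_frame("scene")
for P in ([.519,-.1708,.057],[.489,-.1414,.086],[.53,.181,.053]): print(proj(f,np.array(P)))
for s in (1,-1):
  for phi in (152,100,60): 
    q=kin.inverse_kinematics(*fpose(phi,.068,s));print(s,phi,None if q is None else np.round(q,2))
a=f["color"][165:215,215:275];cv2.imwrite("pics/dz.png",cv2.resize(a,None,fx=10,fy=10,interpolation=cv2.INTER_CUBIC))
E
```

```text
[243.91283407 187.42744386]
[257.5533595 181.5153662]
[309.81955743 269.08394296]
1 152 None
1 100 [-0.42  0.09  1.94 -0.    1.11 -2.16]
1 60 [-0.38  0.15  1.87 -0.    1.12 -1.43]
-1 152 [-0.5   0.07  1.96 -0.    1.11 -0.01]
-1 100 [-0.42  0.09  1.94 -0.    1.11  0.98]
-1 60 [-0.38  0.15  1.87 -0.    1.12  1.71]
```

View pics/dz.png

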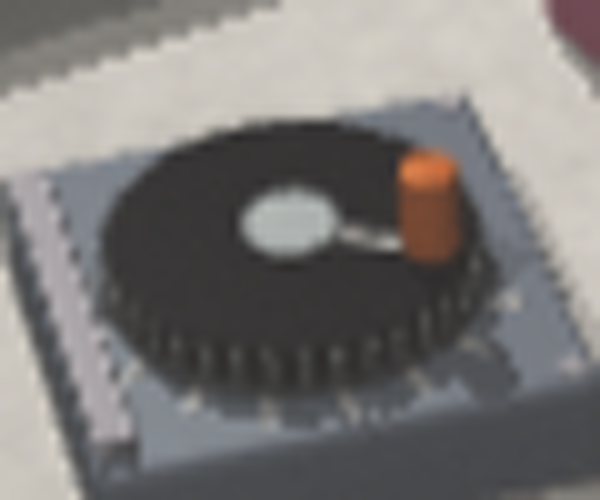

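The calibration cross-checks: the projected hub and stud top land on the scene image to within about 1 px, and the stud radius comes out at 42 mm. Now I close the fingers and go in behind the stud on its counter-clockwise side.

```bash
python3 - <<'E'
from h import *
hand.grip(0.0,10)
p,q=fpose(152,.2,-1);bot.move_ptp(p,q);print(st())
p,q=fpose(152,.068,-1);bot.move_l(p,.12);print(st(),status.read_state()["finger_gap"])
for n in ("top","scene"):
    f=optics.grab_frame(n);c=(333,206) if n=="top" else (250,180)
    a=f["color"][c[1]-40:c[1]+40,c[0]-45:c[0]+45];cv2.imwrite(f"pics/a_{n}.png",cv2.resize(a,None,fx=7,fy=7,interpolation=cv2.INTER_CUBIC))
E
```

```text
(5.4333, array([ 0.4735101 , -0.16680942,  0.20000958]), array([-0.46662735,  0.20552372, -0.05084336]))
(6.6833, array([ 0.47392808, -0.16778379,  0.06887044]), array([ 0.21897877,  0.09760075, -0.58047212])) 0.0005540745475203077
```

View pics/a_scene.png

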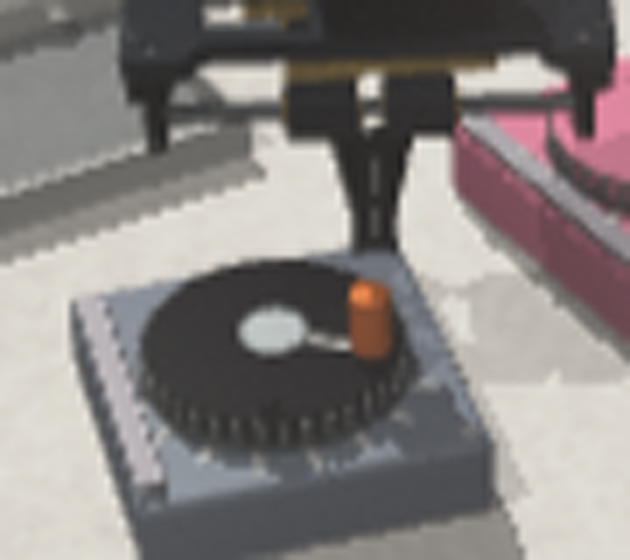

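View pics/a_top.png

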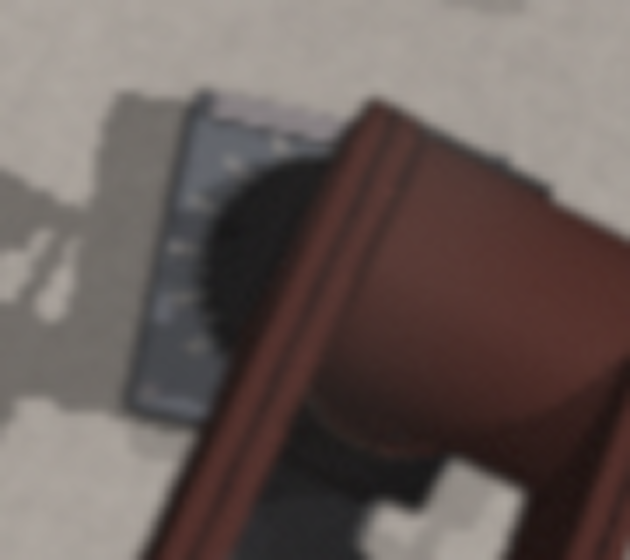

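The fingers stand behind the stud, with a gap visible between them. Now a slow push through the first click, logging force and stud angle.

```bash
cat >> h.py <<'E'
def studang():
    f=optics.grab_frame("scene");m=orange(f)&box(f,(250,182),26)
    n,l,s,c=cv2.connectedComponentsWithStats(m.astype(np.uint8))
    if n<2: return None,0
    i=1+np.argmax(s[1:,4]);uv=c[i];th=np.arange(20,160,.5)
    d=[np.linalg.norm(proj(f,np.array([C[0]+.042*np.cos(a),C[1]+.042*np.sin(a),.0755]))-uv) for a in np.radians(th)]
    return th[np.argmin(d)],round(min(d),1),s[i,4]
def push(a,b,step=2.,z=.068,v=.02):
    for phi in np.arange(a,b-1e-6,-step):
        p,q=fpose(phi,z,-1);bot.move_l(p,v,orientation=q)
        t,e,F=st();an=np.radians(phi);tt=np.array([-np.sin(an),np.cos(an)])
        print(round(t,2),phi,"Ft %.1f |F| %.1f"%(F[:2]@tt,np.linalg.norm(F)),studang(),"err",np.round((e-p)*1e3,1))
        if np.linalg.norm(F)>15: print("STOP");break
E
python3 - <<'E'
from h import *
print(studang())
p,q=fpose(142,.068,-1);bot.move_l(p,.03,orientation=q);print(st()[0])
push(140,122)
E
```

```text
(np.float64(130.5), np.float64(0.2), np.int32(49))
7.25
7.5 140.0 Ft -0.1 |F| 0.6 (np.float64(130.5), np.float64(0.1), np.int32(50)) err [ 0.  -0.2  0.1]
7.8 138.0 Ft -0.1 |F| 0.5 (np.float64(130.5), np.float64(0.1), np.int32(50)) err [-0.  -0.1  0. ]
8.1 136.0 Ft 0.2 |F| 0.4 (np.float64(130.5), np.float64(0.1), np.int32(50)) err [-0.  -0.1 -0. ]
8.4 134.0 Ft -0.5 |F| 1.4 (np.float64(130.5), np.float64(0.1), np.int32(50)) err [-0. -0. -0.]
8.7 132.0 Ft 0.6 |F| 0.9 (np.float64(130.5), np.float64(0.1), np.int32(50)) err [ 0. -0.  0.]
9.0 130.0 Ft -0.7 |F| 0.8 (np.float64(130.5), np.float64(0.1), np.int32(50)) err [-0. -0. -0.]
9.3 128.0 Ft -0.6 |F| 1.1 (np.float64(130.5), np.float64(0.1), np.int32(50)) err [-0. -0. -0.]
9.6 126.0 Ft 0.6 |F| 0.9 (np.float64(131.0), np.float64(0.2), np.int32(51)) err [-0. -0. -0.]
9.9 124.0 Ft 0.7 |F| 0.8 (np.float64(130.5), np.float64(0.1), np.int32(50)) err [ 0.  -0.1  0. ]
10.2 122.0 Ft -0.2 |F| 0.8 (np.float64(130.0), np.float64(0.1), np.int32(49)) err [-0. -0.  0.]
```

```bash
python3 - <<'E'
from h import *
f=optics.grab_frame("scene");c=(250,180)
a=f["color"][c[1]-40:c[1]+40,c[0]-45:c[0]+45];cv2.imwrite(f"pics/b.png",cv2.resize(a,None,fx=8,fy=7,interpolation=cv2.INTER_CUBIC))
s=status.read_state();print(R.from_quat(s["tool_rot"]).as_matrix().round(2),s["ee_pos"],proj(f,s["ee_pos"])-[205,140])
E
```

```text
[[-0.    0.85  0.53]
 [-0.    0.53 -0.85]
 [-1.   -0.   -0.  ]] [ 0.48100692 -0.1450464   0.06799572] [54.513274   44.94239511]
```

View pics/b.png

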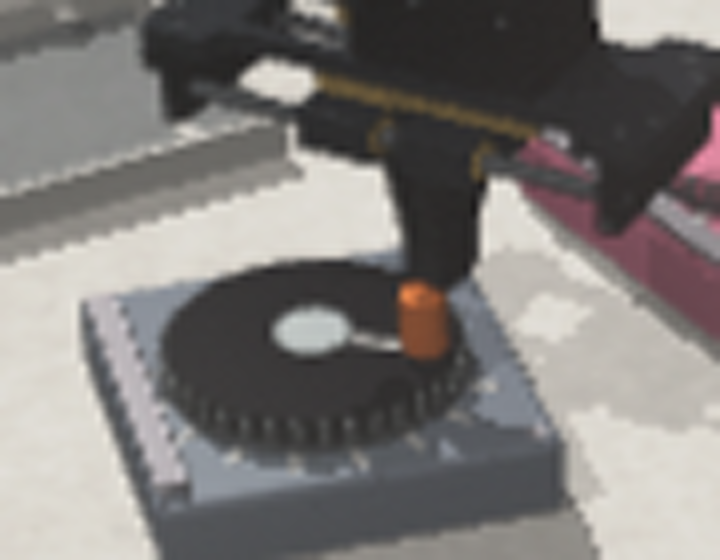

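```bash
python3 - <<'E'
from h import *
f=optics.grab_frame("scene")
s=status.read_state();M=R.from_quat(s["tool_rot"]).as_matrix()
o=np.array([205,140])
for w in (-15,0,15):
  for y in (-9.5,0,9.5): print(w,y,np.round((proj(f,s["ee_pos"]+M@np.array([0,y,w])/1e3)-o)*[8,7]))
m=np.zeros((420,560),bool);m[140+20:140+52,205+45:205+68]=1
P=cloud(f,m&(hsv(f)[...,2]<70));T=(P-s["ee_pos"])@M
T=T[(np.abs(T[:,1])<.04)&(np.abs(T[:,2])<.04)&(T[:,0]<.02)]
np.set_printoptions(suppress=True)
for lo in np.arange(-60,10,6):
    k=(T[:,0]*1e3>=lo)&(T[:,0]*1e3<lo+6)
    if k.sum(): print(lo,k.sum(),"y",np.percentile(T[k,1]*1e3,[0,50,100]).round(1),"z",np.percentile(T[k,2]*1e3,[0,50,100]).round(1))
E
```

```text
-15 -9.5 [485. 312.]
-15 0 [473. 325.]
-15 9.5 [460. 338.]
0 -9.5 [449. 302.]
0 0 [436. 315.]
0 9.5 [424. 327.]
15 -9.5 [412. 292.]
15 0 [400. 305.]
15 9.5 [387. 317.]
-60 16 y [-5.6  9.4 11.9] z [-13.3  -4.7   7.7]
-54 12 y [-6.5  8.4 10.6] z [-12.3  -6.4   8.5]
-48 15 y [-3.8  9.8 13.9] z [-12.   -4.9   4.5]
-42 12 y [-3.2  7.  10.5] z [-10.7  -5.6   4.6]
-36 15 y [-6.7  9.  11.4] z [-10.8  -4.3   5.3]
-30 12 y [-2.4  9.1 11.9] z [-10.7  -4.8   9.1]
-24 1 y [9.3 9.3 9.3] z [-7.2 -7.2 -7.2]
6 20 y [-24.4  -2.1  24.4] z [-7.9 24.5 38.2]
```

```bash
python3 - <<'E'
from h import *
f=optics.grab_frame("scene")
print((proj(f,np.array([.47393,-.16778,.06887]))-[205,140])*7, (proj(f,np.array([.47393,-.16778,.09]))-[205,140])*7)
# back off to clear view
p,q=fpose(122,.12,-1);bot.move_l(p,.1)
t,e,F=st();f=optics.grab_frame("scene");c=proj(f,e).round().astype(int);print(t,e,proj(f,e),F)
M=R.from_quat(status.read_state()["tool_rot"]).as_matrix()
m=box(f,c,28);P=cloud(f,m);T=(P-e)@M*1e3
T=T[(np.abs(T[:,1])<25)&(np.abs(T[:,2])<40)&(T[:,0]<25)]
for lo in np.arange(-60,25,6):
    k=(T[:,0]>=lo)&(T[:,0]<lo+6)
    if k.sum(): print(lo,k.sum(),"y",np.percentile(T[k,1],[0,50,100]).round(1),"z",np.percentile(T[k,2],[0,50,100]).round(1))
a=f["color"][c[1]-35:c[1]+35,c[0]-40:c[0]+40];a=cv2.resize(a,None,fx=8,fy=8,interpolation=cv2.INTER_CUBIC);cv2.circle(a,tuple(((proj(f,e)-c+[40,35])*8).astype(int)),4,(0,0,255),-1);cv2.imwrite("pics/c.png",a)
E
```

```text
[369.39587217 279.02415566] [367.99085037 238.26525266]
11.0667 [ 0.48081181 -0.14487826  0.11970289] [259.14860131 170.39702046] [ 0.03478961 -0.06460564 -0.37874996]
-60 19 y [-7.   8.9 12.5] z [-13.6  -7.3   8.6]
-54 16 y [-8.8  9.  12. ] z [-12.4  -3.9   8.9]
-48 19 y [-10.2   8.9  12.9] z [-12.2  -5.6   7.1]
-42 16 y [-12.9   8.7  11.6] z [-11.2  -4.5   6.7]
-36 18 y [-12.7   6.4  10.7] z [-10.5  -8.6   7.1]
-30 19 y [-11.    9.1  12. ] z [-11.3  -5.6   8. ]
-24 4 y [-6.6  7.9  9.6] z [-9.3 -3.   4.2]
```

View pics/c.png

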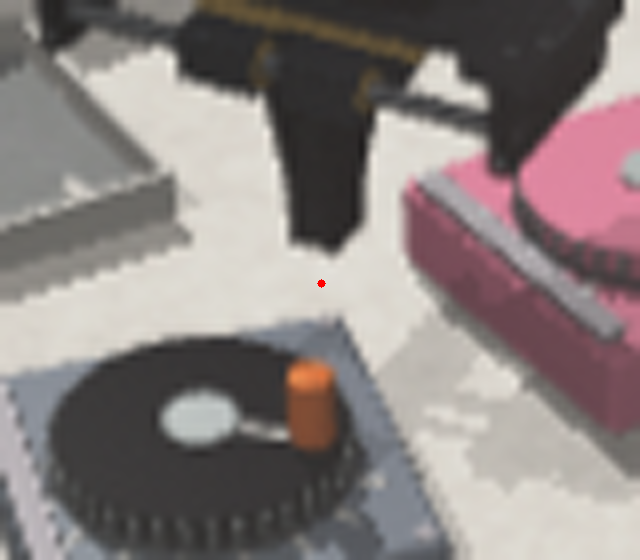

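The picture shows the real fingertip at about (325,250) in the zoom, some 22–24 mm above the reported TCP (red dot). That explains the lack of contact: the finger passed over the stud. Sideways it agrees. I'll redo the approach with that length correction, lowering in small steps while watching the force.

```bash
python3 - <<'E'
from h import *
p,q=fpose(154,.12,-1);bot.move_l(p,.1,orientation=q)
p,q=fpose(154,.075,-1);bot.move_l(p,.08)
F0=st()[2]
for z in (.066,.060,.055,.051,.048):
    p[2]=z;bot.move_l(p,.04);t,e,F=st();print(round(t,2),z,e.round(4),F.round(2))
    if abs(F[2]-F0[2])>2.5: print("touch");break
f=optics.grab_frame("scene");c=(250,180)
a=f["color"][c[1]-40:c[1]+40,c[0]-45:c[0]+45];cv2.imwrite(f"pics/d.png",cv2.resize(a,None,fx=8,fy=7,interpolation=cv2.INTER_CUBIC))
E
```

```text
12.91 0.066 [ 0.4729 -0.1689  0.0658] [-0.08  0.   -0.33]
13.21 0.06 [ 0.4728 -0.1688  0.0596] [-0.23 -0.15  1.23]
13.48 0.055 [ 0.4728 -0.1688  0.0546] [0.44 1.02 0.09]
13.73 0.051 [ 0.4729 -0.1689  0.0507] [0.6  1.11 0.13]
13.98 0.048 [ 0.473  -0.1689  0.0478] [-0.67 -0.61 -0.3 ]
```

View pics/d.png

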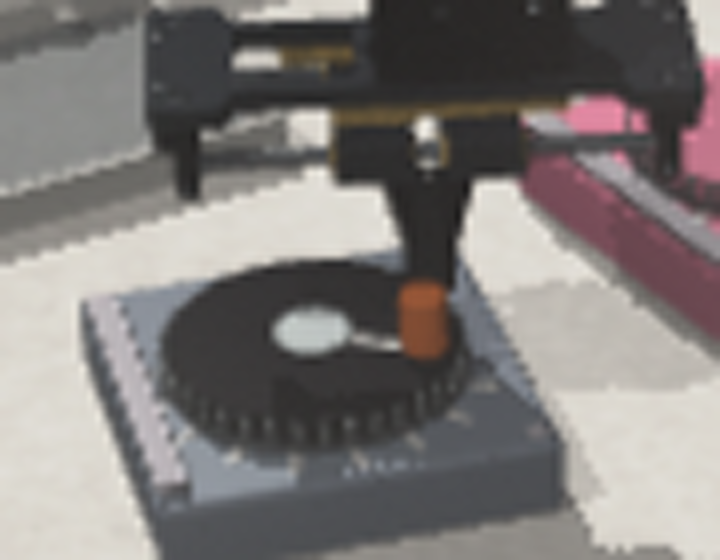

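TCP z = 0.048 is already nominally below the dial face and nothing touches, so the offset is confirmed. Now the push.

```bash
python3 - <<'E'
from h import *
push(150,144,3,z=.046,v=.03)
push(142,121,1.5,z=.046,v=.02)
E
```

```text
14.31 150.0 Ft -0.2 |F| 0.7 (np.float64(131.0), np.float64(0.1), np.int32(51)) err [-0.1  0.1 -0. ]
14.61 147.0 Ft -0.7 |F| 0.9 (np.float64(131.0), np.float64(0.1), np.int32(52)) err [ 0.1 -0.1  0.1]
14.91 144.0 Ft -1.3 |F| 1.5 (np.float64(131.0), np.float64(0.1), np.int32(51)) err [-0. -0.  0.]
15.21 142.0 Ft -0.8 |F| 1.3 (np.float64(131.5), np.float64(0.1), np.int32(52)) err [-0.  -0.1  0. ]
15.51 140.5 Ft -1.2 |F| 1.3 (np.float64(131.0), np.float64(0.2), np.int32(53)) err [-0.  -0.1  0. ]
15.81 139.0 Ft -0.3 |F| 1.3 (np.float64(130.5), np.float64(0.1), np.int32(52)) err [-0. -0.  0.]
16.11 137.5 Ft -0.3 |F| 0.5 (np.float64(131.0), np.float64(0.2), np.int32(50)) err [ 0.  -0.1  0. ]
16.41 136.0 Ft 2.9 |F| 3.0 (np.float64(130.5), np.float64(0.2), np.int32(50)) err [-0.2 -0.3 -0. ]
16.71 134.5 Ft 3.2 |F| 3.2 (np.float64(127.5), np.float64(0.1), np.int32(52)) err [-0.1 -0.3  0. ]
17.01 133.0 Ft 4.3 |F| 4.6 (np.float64(127.0), np.float64(0.1), np.int32(53)) err [-0.1 -0.1 -0. ]
17.31 131.5 Ft 3.6 |F| 3.9 (np.float64(126.5), np.float64(0.1), np.int32(53)) err [ 0. -0.  0.]
17.61 130.0 Ft 5.1 |F| 5.4 (np.float64(125.0), np.float64(0.0), np.int32(56)) err [ 0. -0.  0.]
17.91 128.5 Ft 3.8 |F| 4.0 (np.float64(124.0), np.float64(0.1), np.int32(58)) err [0.1 0.  0. ]
18.21 127.0 Ft -0.7 |F| 1.5 (np.float64(120.5), np.float64(0.4), np.int32(59)) err [0.4 0.5 0.1]
18.51 125.5 Ft 0.5 |F| 1.0 (np.float64(113.5), np.float64(0.4), np.int32(61)) err [ 0.1  0.4 -0. ]
18.81 124.0 Ft 0.3 |F| 0.5 (np.float64(112.5), np.float64(0.3), np.int32(55)) err [0.  0.1 0. ]
19.11 122.5 Ft -0.1 |F| 1.1 (np.float64(112.5), np.float64(0.3), np.int32(53)) err [0. 0. 0.]
19.41 121.0 Ft -0.5 |F| 0.8 (np.float64(111.5), np.float64(0.3), np.int32(52)) err [ 0. -0.  0.]
```

First click: contact at φ≈136.5°, snap at about 127°, and the stud moved about 19°. Continuing; the snaps should come near 107°, 87° and 67°.

```bash
python3 - <<'E'
from h import *
push(118.5,76,2.5,z=.046,v=.02)
E
```

```text
19.71 118.5 Ft -0.0 |F| 0.6 (np.float64(111.5), np.float64(0.4), np.int32(53)) err [-0.  0.  0.]
20.01 116.0 Ft 0.4 |F| 0.8 (np.float64(111.5), np.float64(0.3), np.int32(52)) err [-0.1 -0.1 -0. ]
20.31 113.5 Ft 3.2 |F| 3.4 (np.float64(110.5), np.float64(0.3), np.int32(53)) err [-0.5 -0.3 -0.1]
20.61 111.0 Ft 4.2 |F| 4.5 (np.float64(108.0), np.float64(0.6), np.int32(58)) err [-0.4 -0.2 -0.1]
20.91 108.5 Ft 4.3 |F| 4.9 (np.float64(105.5), np.float64(0.5), np.int32(53)) err [-0.3 -0.1 -0.1]
21.21 106.0 Ft 2.1 |F| 2.2 (np.float64(104.0), np.float64(0.5), np.int32(54)) err [ 0.1  0.2 -0.1]
21.51 103.5 Ft -0.2 |F| 1.3 (np.float64(94.5), np.float64(0.6), np.int32(53)) err [0.7 0.2 0.2]
21.81 101.0 Ft 0.7 |F| 1.0 (np.float64(93.5), np.float64(0.8), np.int32(55)) err [0.2 0.  0.1]
22.11 98.5 Ft -0.5 |F| 0.7 (np.float64(93.5), np.float64(0.8), np.int32(55)) err [-0. -0. -0.]
22.41 96.0 Ft -0.7 |F| 0.8 (np.float64(93.5), np.float64(0.7), np.int32(56)) err [ 0.  -0.1  0. ]
22.71 93.5 Ft 1.4 |F| 2.0 (np.float64(93.0), np.float64(0.8), np.int32(56)) err [-0.5 -0.1 -0.2]
23.01 91.0 Ft 3.4 |F| 3.7 (np.float64(90.5), np.float64(0.9), np.int32(52)) err [-0.7 -0.  -0.2]
23.31 88.5 Ft 4.4 |F| 4.8 (np.float64(89.0), np.float64(0.9), np.int32(59)) err [-0.5  0.1 -0.2]
23.61 86.0 Ft 5.0 |F| 5.3 (np.float64(86.5), np.float64(0.7), np.int32(52)) err [-0.8  0.1 -0.4]
23.91 83.5 Ft 1.3 |F| 1.5 (np.float64(82.5), np.float64(0.9), np.int32(51)) err [-0.   0.2 -0.3]
24.21 81.0 Ft -0.1 |F| 0.2 (np.float64(75.5), np.float64(1.0), np.int32(56)) err [ 1.  -0.1  0.4]
24.51 78.5 Ft 0.9 |F| 1.2 (np.float64(73.5), np.float64(1.0), np.int32(48)) err [ 0.4 -0.1  0.3]
24.81 76.0 Ft -0.2 |F| 0.5 (np.float64(71.5), np.float64(1.7), np.int32(36)) err [ 0.1 -0.   0. ]
```

Three clicks are done, the snaps coming about 20° apart. Now the fourth, with a stop as soon as it snaps.

```bash
python3 - <<'E'
from h import *
pk=0
for phi in np.arange(74,57.9,-1.5):
    p,q=fpose(phi,.046,-1);bot.move_l(p,.02,orientation=q)
    t,e,F=st();an=np.radians(phi);ft=F[:2]@np.array([-np.sin(an),np.cos(an)]);sa=studang()
    print(round(t,2),phi,round(ft,1),sa,np.round((e-p)*1e3,1))
    pk=max(pk,ft)
    if pk>3 and ft<1.2 and phi<69:
        bot.dwell(.3);print("snapped",studang(),st()[2]);break
f=optics.grab_frame("scene");c=(250,180)
a=f["color"][c[1]-40:c[1]+40,c[0]-45:c[0]+45];cv2.imwrite(f"pics/e.png",cv2.resize(a,None,fx=8,fy=7,interpolation=cv2.INTER_CUBIC))
E
```

```text
25.11 74.0 0.3 (np.float64(71.0), np.float64(2.5), np.int32(27)) [-0.1 -0.  -0. ]
25.41 72.5 1.9 (np.float64(72.5), np.float64(4.2), np.int32(19)) [-0.4  0.1 -0.2]
25.71 71.0 3.8 (np.float64(71.0), np.float64(4.1), np.int32(20)) [-0.6  0.2 -0.2]
26.01 69.5 4.2 (np.float64(70.0), np.float64(4.1), np.int32(19)) [-0.3  0.2 -0.2]
26.31 68.0 4.2 (np.float64(68.5), np.float64(4.0), np.int32(20)) [-0.2  0.2 -0.2]
26.61 66.5 4.8 (np.float64(66.5), np.float64(4.0), np.int32(19)) [-0.1  0.2 -0.1]
26.91 65.0 4.6 (np.float64(66.0), np.float64(4.1), np.int32(20)) [-0.2  0.2 -0.2]
27.21 63.5 1.0 (np.float64(63.5), np.float64(4.0), np.int32(18)) [ 0.5 -0.2  0. ]
snapped (np.float64(57.0), np.float64(3.9), np.int32(21)) [-0.50958631 -0.69805556 -0.24037618]
```

View pics/e.png

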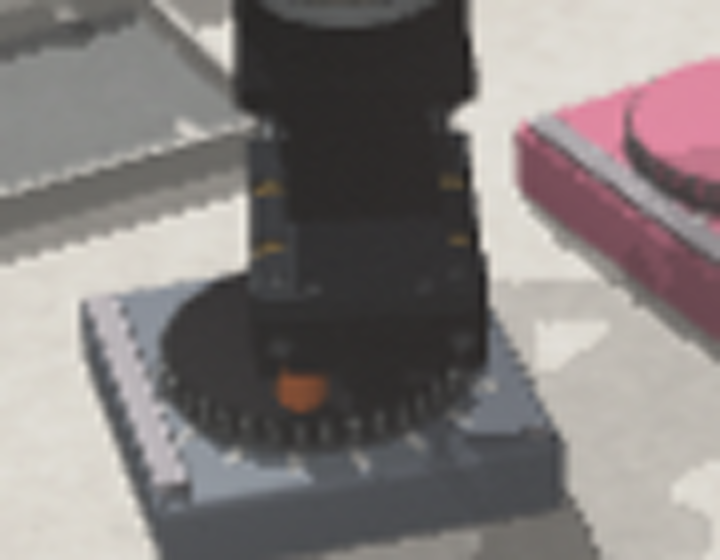

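The fourth click has snapped in and the finger is unloaded. I lift straight up, move over the station and check the dial.

```bash
python3 - <<'E'
from h import *
p,q=fpose(66,.046,-1);bot.move_l(p,.04,orientation=q)
p[2]=.15;bot.move_l(p,.15)
bot.move_ptp([.529,.181,.10],q);print(st(),status.read_state()["joints"].round(2))
for n in ("scene","top"):
    f=optics.grab_frame(n);cv2.imwrite(f"pics/f_{n}.png",f["color"])
    c=(333,206) if n=="top" else (246,185);m=orange(f)&box(f,c,25)
    if m.sum():
        P=cloud(f,m);Q=P[P[:,2]>.081];print(n,m.sum(),Q.mean(0),"ray",atz(f,np.argwhere(m).mean(0)[::-1],.082),np.linalg.norm(Q.mean(0)[:2]-C))
print(studang())
a=f["color"][160:250,200:380];cv2.imwrite("pics/f_topz.png",cv2.resize(a,None,fx=4,fy=4,interpolation=cv2.INTER_CUBIC))
E
```

```text
(29.9333, array([0.52930195, 0.18008694, 0.09995391]), array([-0.58567159,  0.73592045,  0.77146192])) [ 0.19  0.16  1.79 -0.    1.19  2.18]
scene 47 [ 0.54530691 -0.13442114  0.08452301] ray [ 0.54887282 -0.12770156  0.082     ] 0.044894040524848855
top 33 [ 0.54180566 -0.13650093  0.08407746] ray [ 0.54324466 -0.13722279  0.082     ] 0.04118888290903666
(np.float64(53.5), np.float64(0.4), np.int32(47))
```

View pics/f_scene.png

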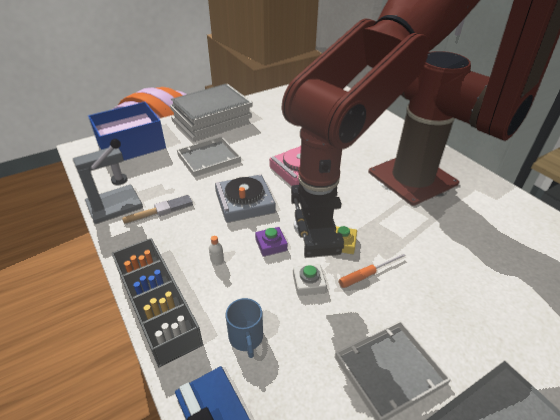

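View pics/f_topz.png

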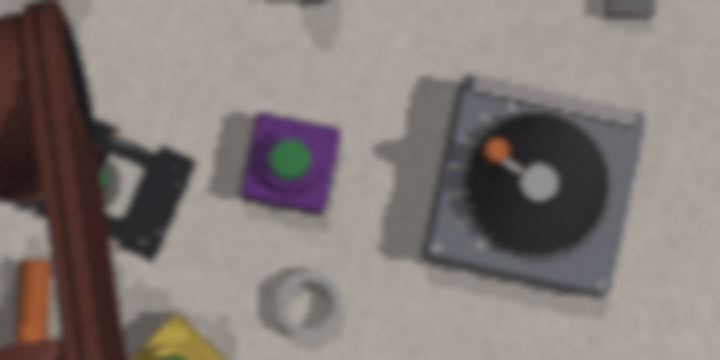

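Dial check: the stud top moved 53.7 mm in the top view, against a chord of 54.0 mm for four clicks. Before pressing, I check that the tip is over the button.

```bash
python3 - <<'E'
from h import *
f=optics.grab_frame("scene")
e=st()[1];print(proj(f,e),proj(f,e+[0,0,.023]),proj(f,np.array([.529,.181,.052])))
a=f["color"][190:310,260:380].copy();a=cv2.resize(a,None,fx=5,fy=5,interpolation=cv2.INTER_CUBIC)
for P,c in ((e+[0,0,.023],(0,0,255)),(np.array([.529,.181,.052]),(255,0,255))):
    cv2.circle(a,tuple(((proj(f,P)-[260,190])*5).astype(int)),4,c,-1)
cv2.imwrite("pics/g.png",a)
E
```

```text
[310.83303616 255.15955918] [311.43277983 248.25470008] [310.14238109 269.19194594]
```

View pics/g.png

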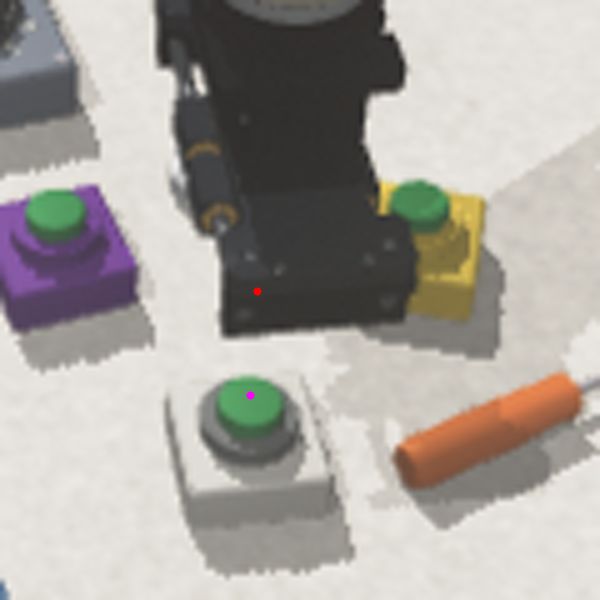

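The station's body faces the camera and hides the fingers, and its long axis leans toward the mug. I turn the wrist so the body lies clear and the tip is visible.

```bash
python3 - <<'E'
from h import *
z=np.array([.64,-.77,0]);z/=np.linalg.norm(z);x=np.array([0,0,-1.])
cand=[]
for s in (1,-1):
    M=np.c_[x,np.cross(s*z,x),s*z];q=R.from_matrix(M).as_quat()
    j=kin.inverse_kinematics([.529,.181,.1],q);print(s,None if j is None else j.round(2))
    if j is not None: cand.append((abs(j[5]),q))
q=min(cand,key=lambda c:c[0])[1];bot.move_ptp([.529,.181,.1],q)
bot.move_l([.529,.181,.06],.1)
t,e,F=st();print(t,e,F)
f=optics.grab_frame("scene")
a=f["color"][190:310,260:380].copy();a=cv2.resize(a,None,fx=5,fy=5,interpolation=cv2.INTER_CUBIC)
for P,c in ((e+[0,0,.023],(0,0,255)),(np.array([.529,.181,.052]),(255,0,255))):
    cv2.circle(a,tuple(((proj(f,P)-[260,190])*5).astype(int)),4,c,-1)
cv2.imwrite("pics/h.png",a)
E
```

```text
1 [ 0.19  0.16  1.79 -0.    1.19  1.07]
-1 [ 0.19  0.16  1.79 -0.    1.19 -2.08]
31.7167 [0.52890183 0.18099391 0.05982708] [-0.34801448  1.11569306 -0.01444022]
```

View pics/h.png

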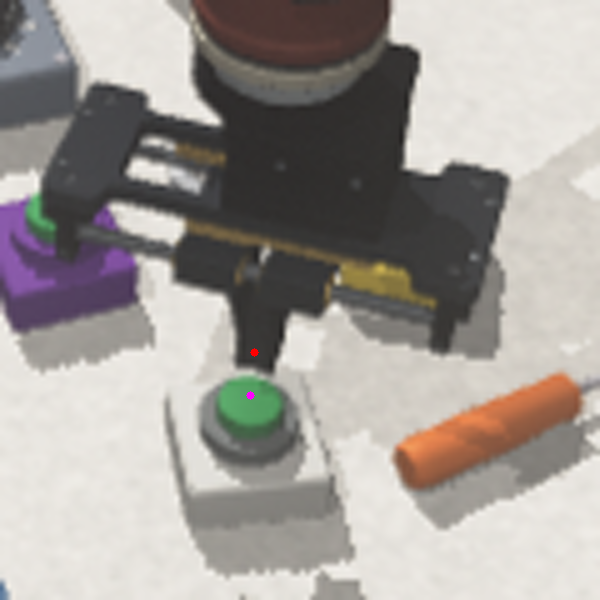

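The fingertip is right above the green button: the tip is near (255,365) in the zoom and the button centre at (250,395). Now a guarded press.

```bash
python3 - <<'E'
from h import *
x,y=.529,.181
bot.move_l([x,y,.036],.05);F0=st()[2][2];print(st()[0],F0)
z=.036
while z>.008:
    z-=.0015;bot.move_l([x,y,z],.02);t,e,F=st();print(round(t,2),round(z,4),round(e[2],4),F.round(1))
    if F[2]-F0>9: break
bot.dwell(.2);print(st()[2])
E
```

```text
32.4 -0.5280494858129968
32.65 0.0345 0.0347 [ 0.  -0.4 -0. ]
32.9 0.033 0.0329 [-0.7  0.4 -0.5]
33.15 0.0315 0.0313 [ 0.  -0.1 -0.5]
33.4 0.03 0.0301 [-0.1 -0.4  1.1]
33.65 0.0285 0.0287 [-0.2  0.1  1.3]
33.9 0.027 0.0272 [1.1 0.3 3.1]
34.15 0.0255 0.0257 [-0.3 -0.2  3.7]
34.4 0.024 0.0242 [-0.2  0.7  4.7]
34.65 0.0225 0.0239 [-4.  -1.3 14.6]
[-3.46172773 -0.54230896 13.77953299]
```

The button bottomed out: contact at TCP z ≈ 0.030, hard stop at 0.024, which is 6 mm of travel, with the force rising sharply there. I release it straight up and check everything.

```bash
python3 - <<'E'
from h import *
bot.move_l([.529,.181,.04],.05);bot.move_l([.529,.181,.17],.15)
bot.move_ptp([.40,.30,.2],status.read_state()["tool_rot"]);bot.dwell(.3)
print(st())
for n,c,sc in (("top",(333,206),(222,205)),("scene",(246,185),(310,275))):
    f=optics.grab_frame(n);cv2.imwrite(f"pics/z_{n}.png",f["color"])
    m=orange(f)&box(f,c,25);P=cloud(f,m);Q=P[P[:,2]>.081].mean(0);print(n,"stud",Q)
    g=green(f)&box(f,sc,16)
    if g.sum(): print(" green",g.sum(),np.median(cloud(f,g),0),np.argwhere(g).mean(0)[::-1])
print(studang())
E
```

```text
(37.4083, array([0.40071038, 0.29916167, 0.19956845]), array([-0.38164829, -0.07515923,  0.12491407]))
top stud [ 0.54142004 -0.13571678  0.08456254]
 green 61 [0.5304808  0.18115619 0.05062817] [221.         204.42622951]
scene stud [ 0.54461518 -0.13472815  0.08466718]
 green 87 [0.53121738 0.18179975 0.05144844] [309.42528736 269.88505747]
(np.float64(53.0), np.float64(0.5), np.int32(46))
```

View pics/z_scene.png

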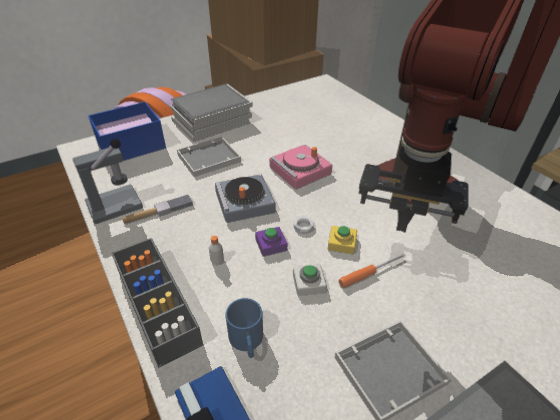

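View pics/z_top.png

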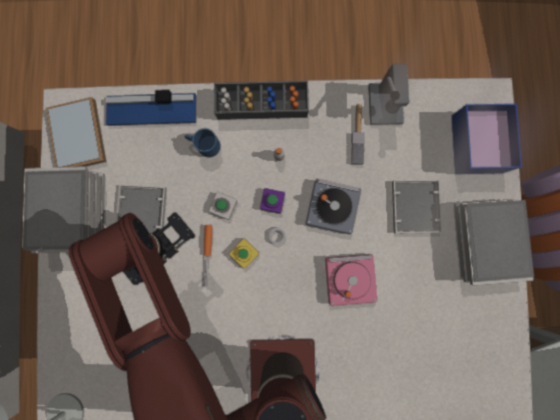

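The station (222,205), the button height and all the bystanders are where they were at the start. The stud is four clicks on, at (324,197) in the top view. Handing in.

```bash
python3 - <<'E'
from rig import bot
bot.job_done()
E
```

```text
the job is handed in; nothing more can be done
```

I turned the dial on the grey unit four clicks clockwise and pressed the green button on the white station all the way in. I then let it go and handed the job in at about 38 s of the 54 s allowed; no verdict is reported.

**Dial:** I felt four separate snaps, about 20° apart, and stopped pushing as soon as the fourth came. Logged force on the stud stayed under 6 N. At the end the stud had moved about 53.4 mm in the top camera and 53.9 mm in the scene camera, against 54.0 mm expected for four clicks.

**Button:** It travelled about 6 mm to a hard stop. Upward force on the tool rose to about 14.6 N there, pressing straight down. After release, the button was back in its starting position and at its starting height in both cameras.

**Station and other things:** In both cameras' final pictures the station and the bystanders stood where they had been at the start. I judged the bystanders by eye, except tray_a or tray_b on the left, which the arm partly hid in the top view. The arm was parked clear of everything.

**Checks that disagreed:**
- **Fingertip height:** With the fingers closed, the real fingertip is about 23 mm short of the reported tool point. My first sweep therefore passed over the stud without touching it. I measured the offset in the pictures and corrected for it.
- **Stud angle:** My colour-based angle reading from the scene camera was off by up to 5°, and a little more when the hand hid the stud. I relied on the snaps and the measured 3D positions instead.

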